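# Turn-over check of a lidded jar in a crank cradle

## Robot

A 7-joint arm with a two-finger parallel gripper is mounted at the origin on a cart in front of the work surface, level with it; the furniture and walls round the work are solid. World frame = base frame: x ahead of the robot, y to its left, z up, the work surface at z = 0. Lengths are in mm, angles in degrees, forces in N, time in s.
With the tool pointing down it reaches from about 400 to 850 mm from the base axis. Payload 4.5 kg.
Tool frame: the origin (TCP) lies on the centre line of the jaws, within the pads' length; the fingertips stand 14 mm ahead of it and the grasp point (between the pads) lies 5 mm behind it (env.finger_overhang is the distance from the TCP to the fingertips, in mm); x points along the fingers, z is the direction in which the jaws open and shut, and the axes are right-handed (so a half turn about x gives the same grasp; the last joint's range is limited). The gripper opens to 85 mm and grips with 20 to 120 N. Pads are 22 mm wide; open, the fingers measure 114 mm over their backs; the gripper's body (76 mm by 85 mm) begins 54 mm behind the grasp point. The pads swing forward as they close: fully open they stand 13 mm farther back than shut.
Start: joints at [75.619, 39.483, -11.15, 89.685, 9.013, 51.709, -12.324], TCP at [175.632, -599.839, 245.317] pointing down, gripper open.
Joint ranges: [-172.22, 172.22], [-26.19, 119.32], [-84.43, 86.54], [7.71, 146.69], [-57.33, 237.33], [2.42, 119.75], [-152.13, 152.13]. Speed limits (degrees/s): [147.25, 147.25, 180, 180, 180, 180, 180].

## Interface

Orientations are given as a 3x3 rotation matrix whose columns are the frame's x, y, z axes.
In Python, from rig import env, cams, order gives the robot as it stands.
- The arm moves only by the tool jog_arm, never from a script. Its argument "series" is a list of rows, each an object with "gripper": the opening, from 0 (shut) to 1 (fully open); "xyz": the shift along the tool's x, y, z in m, a list of three; "turn": the turn, a rotation vector about the tool's x, y, z in degrees, a list of three. In form: [{"gripper": gripper, "xyz": [dx, dy, dz], "turn": [rx, ry, rz]}, ...]. A call has 1 to 8 rows; each row shifts and turns the commanded pose from where the row before left it, along the tool's axes as they then stand; what a row does not reach is not made up. A row lasts 1/8 s, in which the tool goes at most 62.5 mm and 10.7 degrees, less where a joint would pass 70% of its speed; a pose out of reach is approached as far as the arm can. A call with a gripper value outside its range is refused whole. The fingers move at their own pace and stop on an object; "grip_force" is the grip in N (left out, the last holds). Time passes only in rows, so rows that do not move let the fingers close. It gives the time, the measured TCP pose, the force and the opening at its end, in the units of the state.
- env.observe(): the state, without advancing time (a new reading comes with each control period).
- cams.capture(name): name is "scene" or "top"; returns the picture (480x640x3 uint8, blue, green, red); there is no depth.
- cams.camera_params(name): a dict with "K" (3x3 intrinsics, pixels), "k1" (the pictures are not rectified: a ray, as slopes to the right and down, at radius r is drawn at 1 + k1 r^2 times it, then the intrinsics apply), "world_from_camera" (4x4, takes a point from camera to world coordinates). Camera axes: x right, y down, z forward; pixel columns grow to the right and rows downward; lengths in mm; the calibration is good to about 2 mm. A picture is of the moment at which its call begins. camera_params takes no time and is no camera call.
- order.hand_in(): hands the job in, once; it reports no verdict.
The state is a dict: "time_s": time; "qpos": joint angles; "qd": joint speeds; "tau": joint torques, N m; "eef_pos": TCP position; "eef_rot": TCP orientation; "ft_force": force on the tool from outside, world axes, zero at the start; "ft_torque": the same for the moment, N m; "gripper_width": opening from 0.0 (shut) to 1.0 (fully open).
Only numpy, scipy, OpenCV 4.12 (cv2) and the standard library are available. Lean on these libraries where they do the work, as an engineer would, in place of code of your own. Each camera call takes 0.05 s, during which the arm holds its last target. There are 200 camera calls.

## Task

Check the lid of the red-lidded jar in the blue crank cradle: gently wind the crank half a turn up and over until the jar stands fully upside down on its lid, and press the green key all the way down to start the timer. Then wind the crank back over the top until the jar stands fully upright again, and press the red key all the way down to stop the timer. The jar stays in its cradle; leave the yellow key and the other things on the bench alone.

Things in the scene. Friction and masses are not known exactly. Their poses are not given: they have to be found in the camera images.
- pivot (a point): Middle of the cradle's pivot, 100 mm above the bench. Axes as the stand's: z up, y along the pivot shaft, -x the side where the crank handle starts (towards the robot; the stand is yawed by up to 0.3 rad). The crank is on the -y side.
- stand: Fixed stand of the cradle: dark base plate 140 x 136 x 12 mm and two aluminium bearing posts 44 mm wide at y = +/-53 mm, up to 122 mm high. Origin: under the middle of the plate; axes as above.
- cradle (a joint): Turn of the blue cradle (80 x 81 x 114 mm, sweeps a 70 mm radius) about the stand's y axis, rad, stops at both ends: 0 = jar upright, 3.14 = upside down. The handle is at pivot + 60 mm * (-cos q, sin q) in the stand's x, z: it goes from -x up over the top to +x. Stiff (0.2 N m), stays where left. Open on one side (-x at 0), the jar is loose in it: jerks can throw it out.
- handle (a point): Middle of the black crank handle: freely spinning sleeve, 18 mm in diameter, 66 mm long, along the stand's y axis, 107 mm from the cradle's middle on the -y side, 60 mm from the pivot axis; the steel crank arm is at its inner end. At 100 mm height at both ends of the turn, 160 mm at the top. Can be pinched from above across the stand's x. Only its position matters.
- jar: Closed jar, clear with red lid, loose in the cradle: 65 mm diameter, 99 mm tall, about 0.3 kg. Origin: centre of its underside; z points to the lid.
- jar_mid (a point): Centre of the jar, 49.5 mm above its underside on its axis; within some 6 mm of the pivot when the jar is properly in its cradle.
- green_key_top (a point): Centre of the top of the green push button (start), 28 mm in diameter, facing up on a fixed grey box 70 x 70 mm; z up. The three button boxes change places.
- green_key (a joint): Travel of the green button, m: 0 = up, 0.006 = fully down (5 N); springs back.
- red_key_top (a point): Centre of the top of the red push button (stop), 28 mm in diameter, facing up on a fixed grey box 70 x 70 mm; z up. The three button boxes change places.
- red_key (a joint): Travel of the red button, m: 0 = up, 0.006 = fully down (5 N); springs back.
- yellow_key_top (a point): Centre of the top of the yellow push button (not to be pressed), 28 mm in diameter, facing up on a fixed grey box 70 x 70 mm; z up. The three button boxes change places.
- yellow_key (a joint): Travel of the yellow button, m: 0 = up, 0.006 = fully down (5 N); springs back.
- marker_green: Bystander: white marker with green cap, 17 x 136 x 18 mm, origin under its centre.
- tweezers: Bystander: tweezers, 15 x 131 x 10 mm, origin under its centre.
- water_bottle: Bystander: clear water bottle with yellow cap, 80 mm in diameter, 269 mm tall, origin under its centre.
- reel: Bystander: red solder reel standing on its flange, 75 x 66 x 45 mm, origin under its middle.
- cutter: Bystander: red-handled side cutter, 52 x 154 x 13 mm, origin under its centre.
Mind the look-alikes: they are no part of the job. What is shaped like the part that bears red_key_top but purple is not meant.

How it is judged (in metres and radians):
On the way, in this order (a step that is already met when the one before it is completed fails the run):
1. the jar stands upside down in the cradle, cranked over to the stop (value of joint cradle above 2.97 rad and angle between jar's own z axis and vertical above 2.9 rad and distance between jar_mid and pivot below 0.02 m), for 0.2 s.
2. the green key is pressed down while the jar is upside down (value of joint green_key above 0.0045 m and angle between jar's own z axis and vertical above 2.9 rad), for 0.05 s.
3. the jar stands upright again in the cradle, cranked back to the stop (value of joint cradle below 0.17 rad and angle between jar's own z axis and vertical below 0.2 rad and distance between jar_mid and pivot below 0.02 m), for 0.2 s.
4. the red key is pressed down while the jar is upright (value of joint red_key above 0.0045 m and angle between jar's own z axis and vertical below 0.2 rad), for 0.05 s.
At the end, for the whole second after the job is handed in: The jar is back upright (within 0.2 rad) and at rest in the cradle (its centre within 20 mm of the pivot), the cradle at its upright stop (joint below 0.17 rad), and all three keys are up again (all of step 3 and linear speed of jar below 0.02 m/s and value of joint each of green_key, red_key, yellow_key below 0.0015 m); the robot touches nothing.
It fails at once if the jar comes out of its cradle (its centre more than 35 mm from the pivot) (distance between jar_mid and pivot above 0.035 m).
It fails at once if the cradle is swung violently (faster than 6 rad/s) (velocity of joint cradle above 6 rad/s or velocity of joint cradle below -6 rad/s).
It fails at once if the green key is pressed while the jar is not upside down, or the red key while it is not upright ((value of joint green_key above 0.003 m and not (angle between jar's own z axis and vertical above 2.8 rad)) or (value of joint red_key above 0.003 m and not (angle between jar's own z axis and vertical below 0.25 rad))).
It fails at once if the yellow key is pressed (value of joint yellow_key above 0.003 m).
It fails at once if a bystander is moved by more than 30 mm (distance of any of marker_green, tweezers, water_bottle, reel, cutter from where it was at the start of the episode above 0.03 m).
It also fails if it takes over 72 s, if anything falls off the work surface, if the arm or the gripper's body presses on something with over 40 N, if the wrist force passes 120 N, or if a joint passes its speed limit or range.

## Working session

There is one attempt and no reset: what is moved stays moved. The work goes in short steps, Python scripts to look and compute and a tool call to move; the robot and the scene stay as the last step left them, time stands still between calls to the robot, and variables do not carry over. Pictures are saved under pics/ and viewed, about 8 in all and at most 12, crops included, and the job is handed in when it is done.

Besides the shell and the picture viewer there is one more tool, called after "Emit:" as name(argument=value, ...) on one line, values as JSON. jog_arm: Moves the arm, as the interface text tells. Its arguments: {"type":"object","properties":{"series":{"type":"array"},"grip_force":{"type":"number"}},"required":["series"]}

```bash
mkdir -p pics; ls
python3 - <<'E'
from rig import env,cams
import cv2
s=env.observe();print({k:s[k] for k in('time_s','eef_pos','eef_rot','gripper_width')})
a=cams.capture("scene");b=cams.capture("top")
cv2.imwrite('pics/scene0.png',a);cv2.imwrite('pics/top0.png',b)
for n in("scene","top"):print(cams.camera_params(n))
E
```

```text
pics
{'time_s': 0.0, 'eef_pos': array([ 175.38995866, -599.2223743 ,  244.46066884]), 'eef_rot': array([[-6.33918964e-04,  9.59686756e-01,  2.81071038e-01],
       [ 1.76841150e-03,  2.81071731e-01, -9.59685133e-01],
       [-9.99998235e-01, -1.11313351e-04, -1.87529780e-03]]), 'gripper_width': 0.9979169819989552}
{'K': array([[446.87737083,   0.        , 317.13109328],
       [  0.        , 446.87737083, 234.95825668],
       [  0.        ,   0.        ,   1.        ]]), 'k1': -0.11244795414239148, 'world_from_camera': array([[-5.84483526e-01, -5.13183610e-01,  6.28507431e-01,
        -1.31164909e+02],
       [-8.11402348e-01,  3.67477645e-01, -4.54517778e-01,
         5.49939859e+02],
       [ 2.28864359e-03, -7.75630558e-01, -6.31183016e-01,
         7.49436490e+02],
       [ 0.00000000e+00,  0.00000000e+00,  0.00000000e+00,
         1.00000000e+00]])}
{'K': array([[459.31762449,   0.        , 314.87005938],
       [  0.        , 459.31762449, 239.87959125],
       [  0.        ,   0.        ,   1.        ]]), 'k1': -0.06044801265520677, 'world_from_camera': array([[-2.63766618e-02, -9.81488484e-01,  1.89696146e-01,
         2.66754719e+02],
       [-9.99605023e-01,  2.77373190e-02,  4.52099616e-03,
         5.98554218e+01],
       [-9.69896819e-03, -1.89501972e-01, -9.81832436e-01,
         1.32773300e+03],
       [ 0.00000000e+00,  0.00000000e+00,  0.00000000e+00,
         1.00000000e+00]])}
```

View pics/scene0.png

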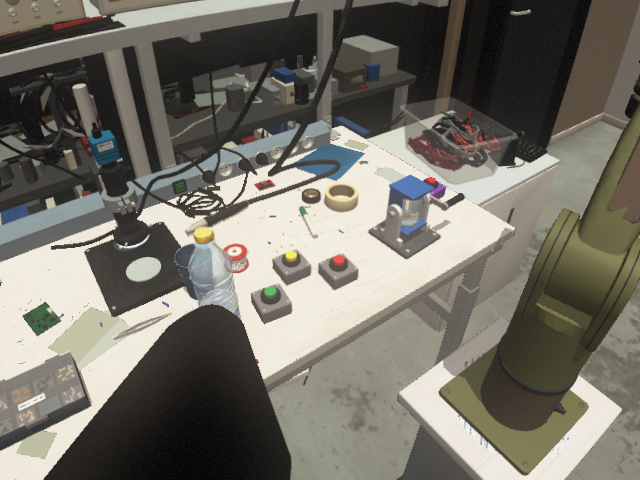

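View pics/top0.png

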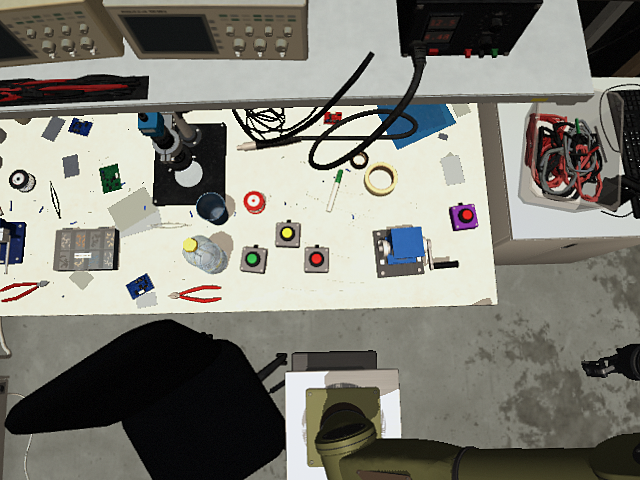

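The top view shows green key (253,259), yellow (288,233), red (316,259), all on grey boxes, and the cradle at about (403,248) with its black handle at (445,265). There is also a red button on a purple box at (463,215), which is the look-alike. The red key on the grey box is the one meant.

```bash
cat > h.py <<'E'
import numpy as np,cv2
from rig import env,cams,order
P={n:cams.camera_params(n) for n in("scene","top")}
def ray(n,uv):
    p=P[n];d=np.array([p['k1'],0,0,0.]);
    x=cv2.undistortPoints(np.array([[uv]],float),p['K'],d)[0,0]
    T=p['world_from_camera'];v=T[:3,:3]@[x[0],x[1],1];return T[:3,3],v/np.linalg.norm(v)
def plane(n,uv,z):
    o,v=ray(n,uv);return o+v*(z-o[2])/v[2]
def tri(a,b):
    o1,v1=ray("scene",a);o2,v2=ray("top",b)
    s=np.linalg.lstsq(np.c_[v1,-v2],o2-o1,rcond=None)[0]
    p,q=o1+s[0]*v1,o2+s[1]*v2;return (p+q)/2,np.linalg.norm(p-q)
def proj(n,X):
    p=P[n];T=np.linalg.inv(p['world_from_camera']);
    return cv2.projectPoints(np.array([X],float),cv2.Rodrigues(T[:3,:3])[0],T[:3,3],p['K'],np.array([p['k1'],0,0,0.]))[0][0,0]
def blob(img,lo,hi,roi):
    x0,y0,x1,y1=roi;h=cv2.cvtColor(img[y0:y1,x0:x1],cv2.COLOR_BGR2HSV)
    m=cv2.inRange(h,lo,hi);n,l,st,c=cv2.connectedComponentsWithStats(m)
    i=1+st[1:,4].argmax();return c[i]+[x0,y0],st[i,4]
E
cat > m.py <<'E'
from h import *
a=cv2.imread('pics/scene0.png');b=cv2.imread('pics/top0.png')
R={'green':((45,90,60),(85,255,255),(250,275,295,310),(240,245,268,272)),
'yellow':((20,100,80),(35,255,255),(272,240,310,275),(275,220,300,246)),
'red':((0,130,80),(8,255,255),(320,245,358,285),(303,245,330,272))}
for k,(lo,hi,ra,rb) in R.items():
    ca,na=blob(a,lo,hi,ra);cb,nb=blob(b,lo,hi,rb);print(k,ca,na,cb,nb,tri(ca,cb))
c1=cv2.resize(a[160:270,350:490],None,fx=4,fy=4,interpolation=2)
c2=cv2.resize(b[205:295,350:490],None,fx=4,fy=4,interpolation=2)
cv2.imwrite('pics/crop0.png',np.vstack([c1,c2])[:, :])
print(c1.shape,c2.shape)
c3=cv2.resize(b[210:280,230:490],None,fx=3,fy=3,interpolation=2)
cv2.imwrite('pics/crop1.png',c3)
E
python3 m.py; python3 -c "
import cv2;i=cv2.imread('pics/crop0.png');cv2.imwrite('pics/crop0.png',cv2.hconcat([i[:440],cv2.resize(i[440:],(560,360))]) if 0 else i)"
```

```text
green [269.84210526 291.13684211] 95 [251.45783133 258.28915663] 83 (array([464.35720758, 244.3109969 ,  56.2468658 ]), np.float64(1.5363905085364735))
yellow [290.71153846 255.875     ] 104 [286.63529412 232.55294118] 85 (array([535.81077394, 144.59355581,  53.35153958]), np.float64(1.7143461950697096))
red [338.49425287 259.72413793] 87 [316.14942529 258.36781609] 87 (array([459.2822433 ,  62.92176124,  54.5377162 ]), np.float64(1.729246265662033))
(440, 560, 3) (360, 560, 3)
```

View pics/crop0.png

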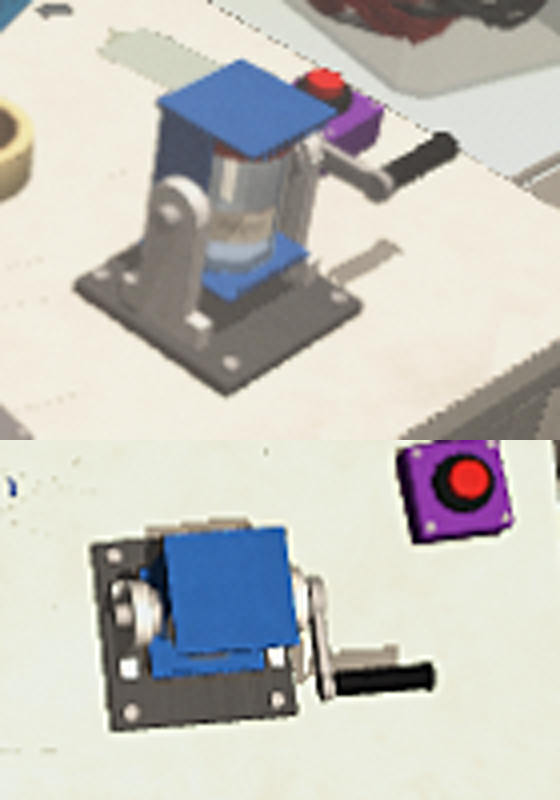

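View pics/crop1.png

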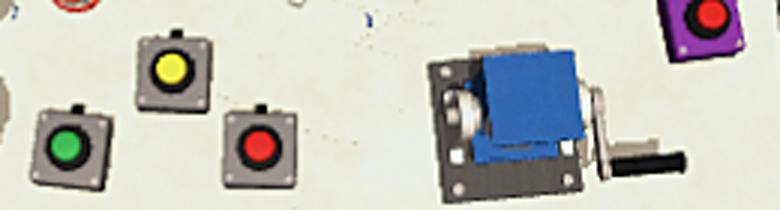

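Run:
```python
from h import *
a=cv2.imread('pics/scene0.png');b=cv2.imread('pics/top0.png')
ca,na=blob(a,(0,0,0),(180,255,60),(446,190,470,212));cb,nb=blob(b,(0,0,0),(180,255,60),(430,255,465,272))
print(ca,na,cb,nb,'handle',tri(ca,cb),plane('top',cb,100))
i,o=plane('top',(433.75,265.75),100),plane('top',(458.5,264),100);print(i,o,np.linalg.norm(o-i),np.degrees(np.arctan2(*(i-o)[:2])))
fl,fr,bl=[plane('top',p,12) for p in((378,277.5),(424.25,273.5),(372.5,231.25))]
print(fl,fr,bl,np.linalg.norm(fl-fr),np.linalg.norm(bl-fl));d=fl-fr;print('yaw',-np.degrees(np.arctan2(d[0],d[1])))
d=bl-fl;print('yaw2',np.degrees(np.arctan2(d[1],d[0])),'centre',(fr+bl)/2)
print(proj('top',[0,-600,245]))
```

```text
Traceback (most recent call last):
  File "h.py", line 20, in blob
    i=1+st[1:,4].argmax();return c[i]+[x0,y0],st[i,4]
        ~~~~~~~~~~~~~~~^^
ValueError: attempt to get argmax of an empty sequence
```

Run:
```python
from h import *
a=cv2.imread('pics/scene0.png');b=cv2.imread('pics/top0.png')
ca,na=blob(a,(0,0,0),(180,255,95),(446,190,470,212));cb,nb=blob(b,(0,0,0),(180,255,80),(430,255,465,272))
print(ca,na,cb,nb,'handle',tri(ca,cb),plane('top',cb,100))
i,o=plane('top',(433.75,265.75),100),plane('top',(458.5,264),100);print(i,o,np.linalg.norm(o-i),np.degrees(np.arctan2(*(i-o)[:2])))
fl,fr,bl=[plane('top',p,12) for p in((378,277.5),(424.25,273.5),(372.5,231.25))]
print(fl,fr,bl,np.linalg.norm(fl-fr),np.linalg.norm(bl-fl));d=fl-fr;print('yaw',-np.degrees(np.arctan2(d[0],d[1])))
d=bl-fl;print('yaw2',np.degrees(np.arctan2(d[1],d[0])),'centre',(fr+bl)/2)
```

```text
[455.38738739 199.1981982 ] 111 [445.39583333 264.5625    ] 144 handle (array([ 423.09117158, -285.07272505,  105.99304802]), np.float64(5.633424323364175)) [ 426.13647585 -285.07658836  100.        ]
[ 423.84571029 -253.20939938  100.        ] [ 426.60660858 -320.87736281  100.        ] 67.72426326386449 -2.336410334017352
[ 405.81121605 -112.47194486   12.        ] [ 413.4480445  -246.49240726   12.        ] [ 541.9159312  -103.41060265   12.        ] 134.23786906765685 136.40601676002018
yaw 3.261333133604963
yaw2 3.8089175121508 centre [ 477.68198785 -174.95150496   12.        ]
```

Emit:
jog_arm(series=[{"gripper": 1, "xyz": [0, 0, 0], "turn": [-9.6, 0, 0]}, {"gripper": 1, "xyz": [0, 0, 0], "turn": [-9.6, 0, 0]}, {"gripper": 1, "xyz": [0, 0, 0], "turn": [-9.6, 0, 0]}, {"gripper": 1, "xyz": [0, 0, 0], "turn": [-9.6, 0, 0]}, {"gripper": 1, "xyz": [0, 0, 0], "turn": [-9.6, 0, 0]}, {"gripper": 1, "xyz": [0, 0, 0], "turn": [-9.6, 0, 0]}, {"gripper": 1, "xyz": [0, 0, 0], "turn": [-9.6, 0, 0]}, {"gripper": 1, "xyz": [0, 0, 0], "turn": [-9.6, 0, 0]}])

```text
time_s: 1.1
eef_pos: [175.3, -599.5, 244.8]
eef_rot: [[-0.001, -0.06, 0.998], [0.001, 0.998, 0.06], [-1.0, 0.001, -0.001]]
ft_force: [-0.6, 0.9, 0.4]
gripper_width: 1.002
```

```bash
cat >> h.py <<'E'
def to(X,yaw=None):
    s=env.observe();R=s['eef_rot'];p=s['eef_pos']
    print('t',round(s['time_s'],2),'pos',p.round(1),'F',np.round(s['ft_force'],1),'w',round(s['gripper_width'],3),'shift',(R.T@(np.array(X)-p)).round(1),'yaw z',np.degrees(np.arctan2(R[1,2],R[0,2])).round(2),'xaxis',R[:,0].round(3),'q',np.round(s['qpos']))
E
python3 - <<'E'
from h import *
to([425,-290,230]);print(env.finger_overhang)
print('bottle cap',tri((204,234),(190,244)), plane('top',(190,244),269),plane('scene',(204,234),269))
E
```

```text
t 1.1 pos [ 175.3 -599.5  244.8] F [-0.6  0.9  0.4] w 1.002 shift [ 15.  294.  267.8] yaw z 3.43 xaxis [-0.001  0.001 -1.   ] q [ 87.  42. -33.  89.  26.  57.  50.]
14.0
bottle cap (array([469.78171334, 359.6752634 , 264.26230431]), np.float64(2.9801969837170157)) [469.73321885 359.65305688 269.        ] [462.56368953 360.55006624 269.        ]
```

Emit:
jog_arm(series=[{"gripper": 1, "xyz": [0.002, 0.042, 0.038], "turn": [0, 0, 0]}, {"gripper": 1, "xyz": [0.002, 0.042, 0.038], "turn": [0, 0, 0]}, {"gripper": 1, "xyz": [0.002, 0.042, 0.038], "turn": [0, 0, 0]}, {"gripper": 1, "xyz": [0.002, 0.042, 0.038], "turn": [0, 0, 0]}, {"gripper": 1, "xyz": [0.002, 0.042, 0.038], "turn": [0, 0, 0]}, {"gripper": 1, "xyz": [0.002, 0.042, 0.038], "turn": [0, 0, 0]}, {"gripper": 1, "xyz": [0.002, 0.042, 0.038], "turn": [0, 0, 0]}, {"gripper": 1, "xyz": [0, 0, 0], "turn": [0, 0, 0]}])

```text
time_s: 2.1
eef_pos: [429.0, -286.5, 231.6]
eef_rot: [[0.003, -0.065, 0.998], [0.003, 0.998, 0.065], [-1.0, 0.002, 0.003]]
ft_force: [-0.4, -0.2, -1.3]
gripper_width: 1.003
```

Run:
```python
from h import *
to([425,-290,95]);a=cams.capture('scene');b=cams.capture('top')
v=np.hstack([cv2.resize(i[y:y+130,x:x+130],None,fx=3,fy=3,interpolation=2) for i,x,y in((a,390,110),(b,365,190))])
cv2.imwrite('pics/near1.png',v)
```

```text
t 2.1 pos [ 429.  -286.5  231.6] F [-0.4 -0.2 -1.3] w 1.003 shift [136.6  -3.6  -4.7] yaw z 3.71 xaxis [ 0.003  0.003 -1.   ] q [ 48.  35. -31. 109.  25.  43.   7.]
```

View pics/near1.png

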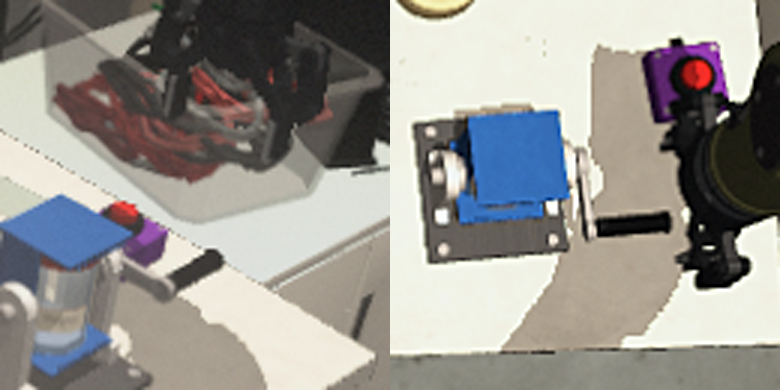

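Emit:
jog_arm(series=[{"gripper": 0.8, "xyz": [0.045, -0.002, -0.002], "turn": [0, 0, 0]}, {"gripper": 0.8, "xyz": [0.045, -0.002, -0.002], "turn": [0, 0, 0]}, {"gripper": 0.8, "xyz": [0.03, 0, 0], "turn": [0, 0, 0]}, {"gripper": 0.8, "xyz": [0.016, 0, 0], "turn": [0, 0, 0]}, {"gripper": 0.8, "xyz": [0, 0, 0], "turn": [0, 0, 0]}, {"gripper": 0.4, "xyz": [0, 0, 0], "turn": [0, 0, 0]}], grip_force=30)

```text
time_s: 2.95
eef_pos: [421.1, -297.2, 95.8]
eef_rot: [[0.0, -0.053, 0.999], [-0.001, 0.999, 0.053], [-1.0, -0.001, 0.0]]
ft_force: [0.2, -0.4, 0.6]
gripper_width: 0.602
```

Run:
```python
from h import *
to([425,-290,95]);a=cams.capture('scene');b=cams.capture('top')
v=np.hstack([cv2.resize(i[y:y+130,x:x+130],None,fx=3,fy=3,interpolation=2) for i,x,y in((a,390,110),(b,365,190))])
cv2.imwrite('pics/near2.png',v)
```

```text
t 2.95 pos [ 421.1 -297.2   95.8] F [ 0.2 -0.4  0.6] w 0.602 shift [0.8 6.9 4.2] yaw z 3.01 xaxis [ 0.    -0.001 -1.   ] q [ 42.  46. -20. 115.  36.  25.  -3.]
```

View pics/near2.png

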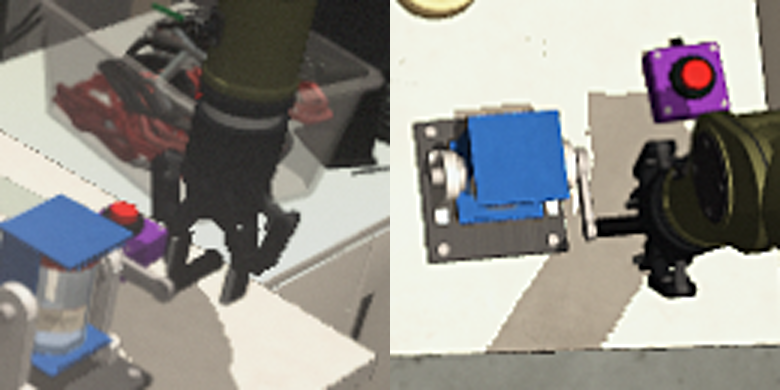

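The handle is between the fingers. The tool sits a few mm too far out, so I correct that and close.

Emit:
jog_arm(series=[{"gripper": 0.4, "xyz": [0, 0.006, 0.004], "turn": [0, 0, 0]}, {"gripper": 0.0, "xyz": [0, 0, 0], "turn": [0, 0, 0]}, {"gripper": 0.0, "xyz": [0, 0, 0], "turn": [0, 0, 0]}, {"gripper": 0.0, "xyz": [0, 0, 0], "turn": [0, 0, 0]}, {"gripper": 0.0, "xyz": [0, 0, 0], "turn": [0, 0, 0]}], grip_force=40)

```text
time_s: 3.68
eef_pos: [427.1, -288.9, 95.9]
eef_rot: [[0.004, -0.056, 0.998], [0.001, 0.998, 0.056], [-1.0, 0.0, 0.004]]
ft_force: [4.5, 4.1, 5.1]
gripper_width: 0.193
```

Run:
```python
from h import *
to([425,-290,95])
q=np.radians(np.linspace(0,180,33));p=60*np.c_[np.sin(q),-np.cos(q)]
print((-np.diff(p[:,0])).round(1),np.diff(p[:,1]).round(1))
```

```text
t 3.67 pos [ 427.1 -288.9   95.9] F [4.5 4.1 5.1] w 0.193 shift [ 0.9 -1.  -2.2] yaw z 3.21 xaxis [ 0.004  0.001 -1.   ] q [ 41.  46. -20. 115.  36.  24.  -3.]
[-5.9 -5.8 -5.7 -5.5 -5.3 -5.1 -4.7 -4.4 -4.  -3.5 -3.  -2.5 -2.  -1.4
 -0.9 -0.3  0.3  0.9  1.4  2.   2.5  3.   3.5  4.   4.4  4.7  5.1  5.3
  5.5  5.7  5.8  5.9] [0.3 0.9 1.4 2.  2.5 3.  3.5 4.  4.4 4.7 5.1 5.3 5.5 5.7 5.8 5.9 5.9 5.8
 5.7 5.5 5.3 5.1 4.7 4.4 4.  3.5 3.  2.5 2.  1.4 0.9 0.3]
```

Emit:
jog_arm(series=[{"gripper": 0, "xyz": [-0.003, 0, 0], "turn": [0, 0, 0]}, {"gripper": 0, "xyz": [-0.0059, 0, 0.0005], "turn": [0, 0, 0]}, {"gripper": 0, "xyz": [-0.0058, 0, 0.001], "turn": [0, 0, 0]}, {"gripper": 0, "xyz": [-0.0057, 0, 0.0015], "turn": [0, 0, 0]}, {"gripper": 0, "xyz": [-0.0055, 0, 0.002], "turn": [0, 0, 0]}, {"gripper": 0, "xyz": [-0.0053, 0, 0.0025], "turn": [0, 0, 0]}, {"gripper": 0, "xyz": [-0.005, 0, 0.003], "turn": [0, 0, 0]}, {"gripper": 0, "xyz": [-0.0048, 0, 0.0035], "turn": [0, 0, 0]}])

```text
time_s: 4.68
eef_pos: [441.6, -288.0, 135.4]
eef_rot: [[0.004, -0.056, 0.998], [0.002, 0.998, 0.056], [-1.0, 0.002, 0.004]]
ft_force: [8.6, 2.8, -14.9]
gripper_width: 0.195
```

Emit:
jog_arm(series=[{"gripper": 0, "xyz": [-0.0042, 0, 0.0042], "turn": [0, 0, 0]}, {"gripper": 0, "xyz": [-0.0038, 0, 0.0045], "turn": [0, 0, 0]}, {"gripper": 0, "xyz": [-0.0032, 0, 0.0048], "turn": [0, 0, 0]}, {"gripper": 0, "xyz": [-0.0027, 0, 0.0051], "turn": [0, 0, 0]}, {"gripper": 0, "xyz": [-0.0021, 0, 0.0054], "turn": [0, 0, 0]}, {"gripper": 0, "xyz": [-0.0016, 0, 0.0056], "turn": [0, 0, 0]}, {"gripper": 0, "xyz": [-0.001, 0, 0.0058], "turn": [0, 0, 0]}, {"gripper": 0, "xyz": [-0.0005, 0, 0.0059], "turn": [0, 0, 0]}])

```text
time_s: 5.68
eef_pos: [477.8, -285.9, 155.3]
eef_rot: [[-0.006, -0.054, 0.999], [0.001, 0.999, 0.054], [-1.0, 0.001, -0.006]]
ft_force: [-5.3, 5.2, -3.4]
gripper_width: 0.194
```

Run:
```python
from h import *
to([485,-286,155]);a=cams.capture('scene');b=cams.capture('top')
v=np.hstack([cv2.resize(i[y:y+130,x:x+130],None,fx=3,fy=3,interpolation=2) for i,x,y in((a,370,130),(b,365,190))])
cv2.imwrite('pics/mid.png',v)
```

```text
t 5.67 pos [ 477.8 -285.9  155.3] F [-5.3  5.2 -3.4] w 0.194 shift [ 0.3 -0.5  7.2] yaw z 3.12 xaxis [-0.006  0.001 -1.   ] q [ 41.  44. -26. 106.  30.  38.   1.]
```

View pics/mid.png

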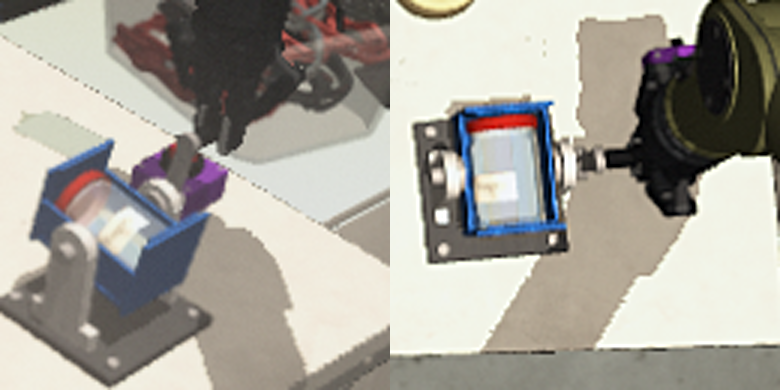

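The scene shows the cradle on its back, with the jar in it and the open side up. I go on winding.

Emit:
jog_arm(series=[{"gripper": 0, "xyz": [-0.0001, 0, 0.0059], "turn": [0, 0, 0]}, {"gripper": 0, "xyz": [0.0006, 0, 0.0059], "turn": [0, 0, 0]}, {"gripper": 0, "xyz": [0.0012, 0, 0.0058], "turn": [0, 0, 0]}, {"gripper": 0, "xyz": [0.0017, 0, 0.0056], "turn": [0, 0, 0]}, {"gripper": 0, "xyz": [0.0023, 0, 0.0054], "turn": [0, 0, 0]}, {"gripper": 0, "xyz": [0.0028, 0, 0.0052], "turn": [0, 0, 0]}, {"gripper": 0, "xyz": [0.0033, 0, 0.0049], "turn": [0, 0, 0]}, {"gripper": 0, "xyz": [0.0038, 0, 0.0045], "turn": [0, 0, 0]}])

```text
time_s: 6.78
eef_pos: [524.9, -283.2, 142.5]
eef_rot: [[0.003, -0.055, 0.998], [-0.0, 0.998, 0.055], [-1.0, -0.0, 0.003]]
ft_force: [-2.6, 6.3, 6.3]
gripper_width: 0.196
```

Emit:
jog_arm(series=[{"gripper": 0, "xyz": [0.0042, 0, 0.0042], "turn": [0, 0, 0]}, {"gripper": 0, "xyz": [0.0046, 0, 0.0038], "turn": [0, 0, 0]}, {"gripper": 0, "xyz": [0.005, 0, 0.0033], "turn": [0, 0, 0]}, {"gripper": 0, "xyz": [0.0052, 0, 0.0028], "turn": [0, 0, 0]}, {"gripper": 0, "xyz": [0.0054, 0, 0.0023], "turn": [0, 0, 0]}, {"gripper": 0, "xyz": [0.0056, 0, 0.0017], "turn": [0, 0, 0]}, {"gripper": 0, "xyz": [0.0057, 0, 0.0012], "turn": [0, 0, 0]}, {"gripper": 0, "xyz": [0.0058, 0, 0.0006], "turn": [0, 0, 0]}])

```text
time_s: 7.78
eef_pos: [546.7, -281.9, 101.3]
eef_rot: [[0.007, -0.056, 0.998], [0.0, 0.998, 0.056], [-1.0, -0.0, 0.007]]
ft_force: [0.1, 6.3, 6.4]
gripper_width: 0.192
```

Emit:
jog_arm(series=[{"gripper": 0, "xyz": [0.004, 0, 0], "turn": [0, 0, 0]}, {"gripper": 0, "xyz": [0.003, 0, 0], "turn": [0, 0, 0]}, {"gripper": 0, "xyz": [0.001, 0, 0], "turn": [0, 0, 0]}, {"gripper": 0, "xyz": [0, 0, 0], "turn": [0, 0, 0]}])

```text
time_s: 8.28
eef_pos: [547.0, -281.9, 95.7]
eef_rot: [[0.007, -0.055, 0.998], [-0.001, 0.998, 0.055], [-1.0, -0.001, 0.007]]
ft_force: [-3.7, 7.1, 20.8]
gripper_width: 0.193
```

Emit:
jog_arm(series=[{"gripper": 0, "xyz": [-0.003, 0, 0], "turn": [0, 0, 0]}, {"gripper": 0.5, "xyz": [0, 0, 0], "turn": [0, 0, 0]}, {"gripper": 0.5, "xyz": [0, 0, 0], "turn": [0, 0, 0]}, {"gripper": 0.5, "xyz": [0, 0, 0], "turn": [0, 0, 0]}, {"gripper": 0.5, "xyz": [-0.03, 0, 0], "turn": [0, 0, 0]}, {"gripper": 0.5, "xyz": [-0.05, 0, 0], "turn": [0, 0, 0]}, {"gripper": 0.5, "xyz": [-0.05, 0, 0], "turn": [0, 0, 0]}, {"gripper": 0.2, "xyz": [0, 0, 0], "turn": [0, 0, 0]}])

```text
time_s: 9.28
eef_pos: [546.0, -284.4, 227.6]
eef_rot: [[0.008, -0.053, 0.999], [-0.004, 0.999, 0.053], [-1.0, -0.004, 0.008]]
ft_force: [0.4, -0.0, -0.7]
gripper_width: 0.302
```

Run:
```python
from h import *
to([464.4,244.3,220]);a=cams.capture('scene');b=cams.capture('top')
v=np.hstack([cv2.resize(i[y:y+130,x:x+130],None,fx=3,fy=3,interpolation=2) for i,x,y in((a,370,130),(b,365,190))])
cv2.imwrite('pics/inv.png',v)
```

```text
t 9.28 pos [ 546.  -284.4  227.6] F [ 0.4 -0.  -0.7] w 0.302 shift [  5.1 532.4 -53.3] yaw z 3.06 xaxis [ 0.008 -0.004 -1.   ] q [ 40.  42. -30.  92.  25.  52.   4.]
```

View pics/inv.png

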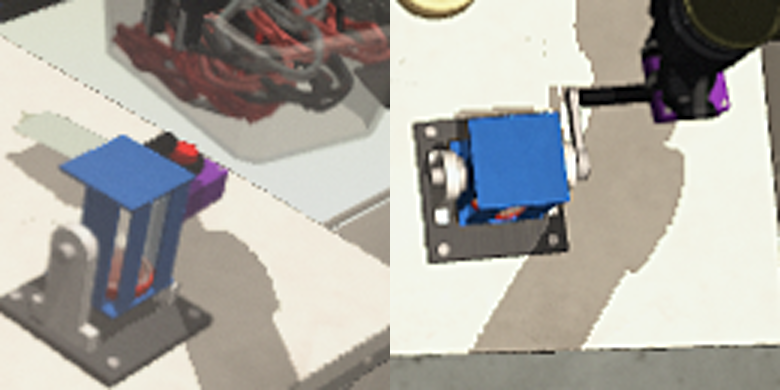

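The jar is upside down, with its red lid at the bottom at (130,275) in the crop and the handle at +x. Next is the green key.

Emit:
jog_arm(series=[{"gripper": 0, "xyz": [0, 0.0532, -0.0053], "turn": [0, 0, 0]}, {"gripper": 0, "xyz": [0, 0.0532, -0.0053], "turn": [0, 0, 0]}, {"gripper": 0, "xyz": [0, 0.0532, -0.0053], "turn": [0, 0, 0]}, {"gripper": 0, "xyz": [0, 0.0532, -0.0053], "turn": [0, 0, 0]}, {"gripper": 0, "xyz": [0, 0.0532, -0.0053], "turn": [0, 0, 0]}, {"gripper": 0, "xyz": [0, 0.0532, -0.0053], "turn": [0, 0, 0]}, {"gripper": 0, "xyz": [0, 0.0532, -0.0053], "turn": [0, 0, 0]}, {"gripper": 0, "xyz": [0, 0.0532, -0.0053], "turn": [0, 0, 0]}])

```text
time_s: 10.38
eef_pos: [476.6, 140.1, 221.8]
eef_rot: [[-0.003, -0.054, 0.999], [-0.002, 0.999, 0.054], [-1.0, -0.001, -0.003]]
ft_force: [0.1, 1.1, 0.8]
gripper_width: -0.002
```

Emit:
jog_arm(series=[{"gripper": 0, "xyz": [0, 0.0532, -0.0053], "turn": [0, 0, 0]}, {"gripper": 0, "xyz": [0, 0.0532, -0.0053], "turn": [0, 0, 0]}, {"gripper": 0, "xyz": [0, 0, 0], "turn": [0, 0, 0]}, {"gripper": 0, "xyz": [0, 0, 0], "turn": [0, 0, 0]}])

```text
time_s: 10.88
eef_pos: [460.9, 243.6, 221.9]
eef_rot: [[-0.002, -0.054, 0.999], [-0.003, 0.999, 0.054], [-1.0, -0.003, -0.002]]
ft_force: [-0.0, -0.6, -0.7]
gripper_width: 0.001
```

```bash
python3 -c "
from h import *
to([464.4,244.3,75])"
```

```text
t 10.88 pos [460.9 243.6 221.9] F [-0.  -0.6 -0.7] w 0.001 shift [146.9   0.9   3.9] yaw z 3.11 xaxis [-0.002 -0.003 -1.   ] q [-17.  35. -26. 108.  22.  42. -52.]
```

Emit:
jog_arm(series=[{"gripper": 0, "xyz": [0.05, 0, 0.004], "turn": [0, 0, 0]}, {"gripper": 0, "xyz": [0.05, 0, 0], "turn": [0, 0, 0]}, {"gripper": 0, "xyz": [0.03, 0, 0], "turn": [0, 0, 0]}, {"gripper": 0, "xyz": [0.012, 0, 0], "turn": [0, 0, 0]}, {"gripper": 0, "xyz": [0, 0, 0], "turn": [0, 0, 0]}])

```text
time_s: 11.5
eef_pos: [465.6, 243.9, 80.9]
eef_rot: [[-0.001, -0.053, 0.999], [-0.001, 0.999, 0.053], [-1.0, -0.001, -0.001]]
ft_force: [-0.3, 0.1, 0.5]
gripper_width: -0.003
```

Run:
```python
from h import *
to([464.4,244.3,62]);a=cams.capture('scene');b=cams.capture('top')
v=np.hstack([cv2.resize(i[y:y+100,x:x+100],None,fx=4,fy=4,interpolation=2) for i,x,y in((a,225,230),(b,205,205))])
cv2.imwrite('pics/green.png',v)
```

```text
t 11.5 pos [465.6 243.9  80.9] F [-0.3  0.1  0.5] w -0.003 shift [18.9  0.5 -1.1] yaw z 3.03 xaxis [-0.001 -0.001 -1.   ] q [-23.  48. -16. 114.  32.  23. -61.]
```

View pics/green.png

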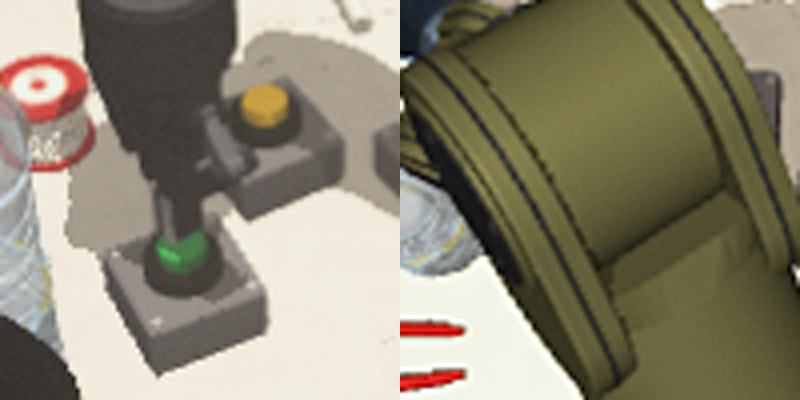

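The closed fingertips are right above the green key, at (180,225) in the crop. I press in small steps.

Emit:
jog_arm(series=[{"gripper": 0, "xyz": [0.007, 0, 0], "turn": [0, 0, 0]}, {"gripper": 0, "xyz": [0.005, 0, 0], "turn": [0, 0, 0]}, {"gripper": 0, "xyz": [0.003, 0, 0], "turn": [0, 0, 0]}, {"gripper": 0, "xyz": [0, 0, 0], "turn": [0, 0, 0]}])

```text
time_s: 12.1
eef_pos: [466.1, 245.4, 66.5]
eef_rot: [[0.001, -0.054, 0.999], [0.0, 0.999, 0.054], [-1.0, 0.0, 0.001]]
ft_force: [0.9, 0.9, 4.4]
gripper_width: -0.002
```

Emit:
jog_arm(series=[{"gripper": 0, "xyz": [0.003, 0, 0], "turn": [0, 0, 0]}, {"gripper": 0, "xyz": [0.002, 0, 0], "turn": [0, 0, 0]}, {"gripper": 0, "xyz": [0, 0, 0], "turn": [0, 0, 0]}])

```text
time_s: 12.48
eef_pos: [466.2, 245.4, 65.4]
eef_rot: [[0.004, -0.055, 0.999], [0.0, 0.999, 0.055], [-1.0, -0.0, 0.004]]
ft_force: [-5.9, -3.9, 43.9]
gripper_width: -0.004
```

Emit:
jog_arm(series=[{"gripper": 0, "xyz": [-0.02, 0, 0], "turn": [0, 0, 0]}, {"gripper": 0, "xyz": [-0.05, 0, 0], "turn": [0, 0, 0]}, {"gripper": 0, "xyz": [-0.05, 0, 0], "turn": [0, 0, 0]}, {"gripper": 0, "xyz": [-0.043, 0, 0], "turn": [0, 0, 0]}, {"gripper": 0, "xyz": [0, -0.03, 0.003], "turn": [0, 0, 0]}, {"gripper": 0, "xyz": [0, -0.055, 0.0055], "turn": [0, 0, 0]}, {"gripper": 0, "xyz": [0, -0.055, 0.0055], "turn": [0, 0, 0]}, {"gripper": 0, "xyz": [0, -0.055, 0.0055], "turn": [0, 0, 0]}])

```text
time_s: 13.48
eef_pos: [495.1, 49.8, 224.0]
eef_rot: [[-0.001, -0.055, 0.998], [-0.0, 0.998, 0.055], [-1.0, -0.0, -0.001]]
ft_force: [1.1, -0.2, -0.9]
gripper_width: 0.001
```

Emit:
jog_arm(series=[{"gripper": 0, "xyz": [0, -0.055, 0.0055], "turn": [0, 0, 0]}, {"gripper": 0, "xyz": [0, -0.055, 0.0055], "turn": [0, 0, 0]}, {"gripper": 0, "xyz": [0, -0.055, 0.0055], "turn": [0, 0, 0]}, {"gripper": 0.2, "xyz": [0, -0.055, 0.0055], "turn": [0, 0, 0]}, {"gripper": 0.5, "xyz": [0, -0.055, 0.0055], "turn": [0, 0, 0]}, {"gripper": 0.6, "xyz": [0, -0.055, 0.0055], "turn": [0, 0, 0]}, {"gripper": 0.6, "xyz": [0, 0, 0], "turn": [0, 0, 0]}, {"gripper": 0.6, "xyz": [0, 0, 0], "turn": [0, 0, 0]}])

```text
time_s: 14.48
eef_pos: [546.0, -275.1, 223.8]
eef_rot: [[-0.001, -0.055, 0.998], [0.002, 0.998, 0.055], [-1.0, 0.002, -0.001]]
ft_force: [0.2, 0.5, 0.2]
gripper_width: 0.601
```

```bash
python3 -c "
from h import *
to([547,-283,96])"
```

```text
t 14.47 pos [ 546.  -275.1  223.8] F [0.2 0.5 0.2] w 0.601 shift [127.7  -8.2   0.7] yaw z 3.15 xaxis [-0.001  0.002 -1.   ] q [ 39.  42. -30.  93.  25.  52.   3.]
```

Emit:
jog_arm(series=[{"gripper": 0.6, "xyz": [0.03, -0.008, 0.001], "turn": [0, 0, 0]}, {"gripper": 0.6, "xyz": [0.045, 0, 0], "turn": [0, 0, 0]}, {"gripper": 0.6, "xyz": [0.035, 0, 0], "turn": [0, 0, 0]}, {"gripper": 0.6, "xyz": [0.017, 0, 0], "turn": [0, 0, 0]}, {"gripper": 0.6, "xyz": [0, 0, 0], "turn": [0, 0, 0]}, {"gripper": 0.6, "xyz": [0, 0, 0], "turn": [0, 0, 0]}])

```text
time_s: 15.22
eef_pos: [549.1, -283.8, 98.8]
eef_rot: [[0.002, -0.055, 0.998], [-0.001, 0.998, 0.055], [-1.0, -0.001, 0.002]]
ft_force: [-0.6, 0.0, 0.8]
gripper_width: 0.602
```

Emit:
jog_arm(series=[{"gripper": 0.3, "xyz": [0.002, 0, -0.002], "turn": [0, 0, 0]}, {"gripper": 0, "xyz": [0, 0, 0], "turn": [0, 0, 0]}, {"gripper": 0, "xyz": [0, 0, 0], "turn": [0, 0, 0]}, {"gripper": 0, "xyz": [0, 0, 0], "turn": [0, 0, 0]}])

```text
time_s: 15.72
eef_pos: [547.1, -284.5, 96.2]
eef_rot: [[0.003, -0.054, 0.999], [-0.001, 0.999, 0.054], [-1.0, -0.001, 0.003]]
ft_force: [2.2, -0.3, 3.6]
gripper_width: 0.193
```

Gripped. I wind back over the top with the mirrored path.

Emit:
jog_arm(series=[{"gripper": 0, "xyz": [-0.003, 0, 0], "turn": [0, 0, 0]}, {"gripper": 0, "xyz": [-0.0059, 0, -0.0005], "turn": [0, 0, 0]}, {"gripper": 0, "xyz": [-0.0058, 0, -0.001], "turn": [0, 0, 0]}, {"gripper": 0, "xyz": [-0.0057, 0, -0.0015], "turn": [0, 0, 0]}, {"gripper": 0, "xyz": [-0.0055, 0, -0.002], "turn": [0, 0, 0]}, {"gripper": 0, "xyz": [-0.0053, 0, -0.0025], "turn": [0, 0, 0]}, {"gripper": 0, "xyz": [-0.005, 0, -0.003], "turn": [0, 0, 0]}, {"gripper": 0, "xyz": [-0.0048, 0, -0.0035], "turn": [0, 0, 0]}])

```text
time_s: 16.73
eef_pos: [531.1, -285.4, 136.4]
eef_rot: [[-0.001, -0.054, 0.999], [-0.0, 0.999, 0.054], [-1.0, -0.0, -0.001]]
ft_force: [2.2, -3.1, -4.6]
gripper_width: 0.193
```

Emit:
jog_arm(series=[{"gripper": 0, "xyz": [-0.0042, 0, -0.0042], "turn": [0, 0, 0]}, {"gripper": 0, "xyz": [-0.0038, 0, -0.0045], "turn": [0, 0, 0]}, {"gripper": 0, "xyz": [-0.0032, 0, -0.0048], "turn": [0, 0, 0]}, {"gripper": 0, "xyz": [-0.0027, 0, -0.0051], "turn": [0, 0, 0]}, {"gripper": 0, "xyz": [-0.0021, 0, -0.0054], "turn": [0, 0, 0]}, {"gripper": 0, "xyz": [-0.0016, 0, -0.0056], "turn": [0, 0, 0]}, {"gripper": 0, "xyz": [-0.001, 0, -0.0058], "turn": [0, 0, 0]}, {"gripper": 0, "xyz": [-0.0005, 0, -0.0059], "turn": [0, 0, 0]}])

```text
time_s: 17.73
eef_pos: [491.2, -287.7, 155.5]
eef_rot: [[0.002, -0.054, 0.999], [-0.001, 0.999, 0.054], [-1.0, -0.001, 0.002]]
ft_force: [6.1, -5.7, -8.3]
gripper_width: 0.195
```

Emit:
jog_arm(series=[{"gripper": 0, "xyz": [-0.0001, 0, -0.0059], "turn": [0, 0, 0]}, {"gripper": 0, "xyz": [0.0006, 0, -0.0059], "turn": [0, 0, 0]}, {"gripper": 0, "xyz": [0.0012, 0, -0.0058], "turn": [0, 0, 0]}, {"gripper": 0, "xyz": [0.0017, 0, -0.0056], "turn": [0, 0, 0]}, {"gripper": 0, "xyz": [0.0023, 0, -0.0054], "turn": [0, 0, 0]}, {"gripper": 0, "xyz": [0.0028, 0, -0.0052], "turn": [0, 0, 0]}, {"gripper": 0, "xyz": [0.0033, 0, -0.0049], "turn": [0, 0, 0]}, {"gripper": 0, "xyz": [0.0038, 0, -0.0045], "turn": [0, 0, 0]}])

```text
time_s: 18.73
eef_pos: [449.2, -290.2, 141.8]
eef_rot: [[0.004, -0.054, 0.999], [-0.002, 0.999, 0.054], [-1.0, -0.003, 0.004]]
ft_force: [2.3, -5.2, 7.6]
gripper_width: 0.197
```

Emit:
jog_arm(series=[{"gripper": 0, "xyz": [0.0042, 0, -0.0042], "turn": [0, 0, 0]}, {"gripper": 0, "xyz": [0.0046, 0, -0.0038], "turn": [0, 0, 0]}, {"gripper": 0, "xyz": [0.005, 0, -0.0033], "turn": [0, 0, 0]}, {"gripper": 0, "xyz": [0.0052, 0, -0.0028], "turn": [0, 0, 0]}, {"gripper": 0, "xyz": [0.0054, 0, -0.0023], "turn": [0, 0, 0]}, {"gripper": 0, "xyz": [0.0056, 0, -0.0017], "turn": [0, 0, 0]}, {"gripper": 0, "xyz": [0.0057, 0, -0.0012], "turn": [0, 0, 0]}, {"gripper": 0, "xyz": [0.0058, 0, -0.0006], "turn": [0, 0, 0]}])

```text
time_s: 19.73
eef_pos: [427.5, -291.5, 99.5]
eef_rot: [[0.0, -0.054, 0.999], [-0.002, 0.999, 0.054], [-1.0, -0.002, 0.0]]
ft_force: [0.0, -3.9, 5.6]
gripper_width: 0.198
```

Emit:
jog_arm(series=[{"gripper": 0, "xyz": [0.003, 0, 0], "turn": [0, 0, 0]}, {"gripper": 0, "xyz": [0.002, 0, 0], "turn": [0, 0, 0]}, {"gripper": 0, "xyz": [0, 0, 0], "turn": [0, 0, 0]}])

```text
time_s: 20.1
eef_pos: [427.4, -291.5, 95.2]
eef_rot: [[-0.0, -0.054, 0.999], [-0.003, 0.999, 0.054], [-1.0, -0.003, -0.0]]
ft_force: [-3.2, -4.8, 17.9]
gripper_width: 0.197
```

At the upright stop (TCP z 95.2, 18 N). I release and rise.

Emit:
jog_arm(series=[{"gripper": 0, "xyz": [-0.002, 0, 0], "turn": [0, 0, 0]}, {"gripper": 0.5, "xyz": [0, 0, 0], "turn": [0, 0, 0]}, {"gripper": 0.5, "xyz": [0, 0, 0], "turn": [0, 0, 0]}, {"gripper": 0.5, "xyz": [0, 0, 0], "turn": [0, 0, 0]}, {"gripper": 0.5, "xyz": [-0.03, 0, 0], "turn": [0, 0, 0]}, {"gripper": 0.5, "xyz": [-0.05, 0, 0], "turn": [0, 0, 0]}, {"gripper": 0.5, "xyz": [-0.05, 0, 0], "turn": [0, 0, 0]}, {"gripper": 0.2, "xyz": [0, 0, 0], "turn": [0, 0, 0]}])

```text
time_s: 21.1
eef_pos: [429.9, -291.0, 228.5]
eef_rot: [[0.007, -0.054, 0.998], [-0.003, 0.999, 0.054], [-1.0, -0.003, 0.006]]
ft_force: [0.5, 0.5, -1.4]
gripper_width: 0.302
```

Run:
```python
from h import *
to([460.5,63.5,225]);a=cams.capture('scene');b=cams.capture('top')
v=np.hstack([cv2.resize(i[y:y+130,x:x+130],None,fx=3,fy=3,interpolation=2) for i,x,y in((a,370,130),(b,365,190))])
cv2.imwrite('pics/up.png',v)
```

```text
t 21.1 pos [ 429.9 -291.   228.5] F [ 0.5  0.5 -1.4] w 0.302 shift [  2.7 352.3  49.9] yaw z 3.12 xaxis [ 0.007 -0.003 -1.   ] q [ 49.  35. -32. 109.  27.  43.   5.]
```

View pics/up.png

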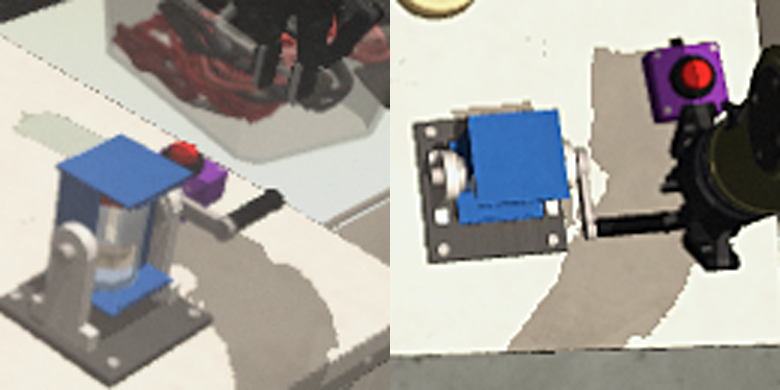

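The jar is upright in the cradle and the handle is back at -x, both as at the start. Next is the red key on its grey box.

Emit:
jog_arm(series=[{"gripper": 0, "xyz": [0, 0.0503, 0.0071], "turn": [0, 0, 0]}, {"gripper": 0, "xyz": [0, 0.0503, 0.0071], "turn": [0, 0, 0]}, {"gripper": 0, "xyz": [0, 0.0503, 0.0071], "turn": [0, 0, 0]}, {"gripper": 0, "xyz": [0, 0.0503, 0.0071], "turn": [0, 0, 0]}, {"gripper": 0, "xyz": [0, 0.0503, 0.0071], "turn": [0, 0, 0]}, {"gripper": 0, "xyz": [0, 0.0503, 0.0071], "turn": [0, 0, 0]}, {"gripper": 0, "xyz": [0, 0.0503, 0.0071], "turn": [0, 0, 0]}, {"gripper": 0, "xyz": [0, 0, 0], "turn": [0, 0, 0]}])

```text
time_s: 22.2
eef_pos: [457.5, 68.7, 224.2]
eef_rot: [[-0.002, -0.063, 0.998], [0.003, 0.998, 0.063], [-1.0, 0.003, -0.001]]
ft_force: [-0.2, -0.7, 0.6]
gripper_width: 0.001
```

```bash
python3 -c "
from h import *
to([460.5,63.5,80])"
```

```text
t 22.2 pos [457.5  68.7 224.2] F [-0.2 -0.7  0.6] w 0.001 shift [144.2  -5.8   2.9] yaw z 3.63 xaxis [-0.002  0.003 -1.   ] q [  5.  32. -29. 118.  25.  37. -37.]
```

Emit:
jog_arm(series=[{"gripper": 0, "xyz": [0.05, -0.005, 0.003], "turn": [0, 0, 0]}, {"gripper": 0, "xyz": [0.05, 0, 0], "turn": [0, 0, 0]}, {"gripper": 0, "xyz": [0.03, 0, 0], "turn": [0, 0, 0]}, {"gripper": 0, "xyz": [0.012, 0, 0], "turn": [0, 0, 0]}, {"gripper": 0, "xyz": [0, 0, 0], "turn": [0, 0, 0]}, {"gripper": 0, "xyz": [0, 0, 0], "turn": [0, 0, 0]}])

```text
time_s: 22.95
eef_pos: [461.9, 58.6, 84.1]
eef_rot: [[0.001, -0.054, 0.999], [0.0, 0.999, 0.054], [-1.0, 0.0, 0.001]]
ft_force: [-0.6, 0.7, -0.1]
gripper_width: 0.002
```

Emit:
jog_arm(series=[{"gripper": 0, "xyz": [0.004, 0.004, -0.001], "turn": [0, 0, 0]}, {"gripper": 0, "xyz": [0.005, 0, 0], "turn": [0, 0, 0]}, {"gripper": 0, "xyz": [0.005, 0, 0], "turn": [0, 0, 0]}, {"gripper": 0, "xyz": [0.003, 0, 0], "turn": [0, 0, 0]}, {"gripper": 0, "xyz": [0.002, 0, 0], "turn": [0, 0, 0]}, {"gripper": 0, "xyz": [0, 0, 0], "turn": [0, 0, 0]}])

```text
time_s: 23.7
eef_pos: [460.5, 63.0, 65.8]
eef_rot: [[0.002, -0.055, 0.998], [-0.0, 0.998, 0.055], [-1.0, -0.0, 0.002]]
ft_force: [-3.0, 0.7, 21.4]
gripper_width: 0.003
```

The red key has bottomed: 21 N at the same height as the green. I retract.

Emit:
jog_arm(series=[{"gripper": 0, "xyz": [0, 0, 0], "turn": [0, 0, 0]}, {"gripper": 0, "xyz": [-0.02, 0, 0], "turn": [0, 0, 0]}, {"gripper": 0, "xyz": [-0.05, 0, 0], "turn": [0, 0, 0]}, {"gripper": 0, "xyz": [-0.06, 0, 0], "turn": [0, 0, 0]}, {"gripper": 0, "xyz": [-0.03, 0, 0], "turn": [0, 0, 0]}, {"gripper": 0, "xyz": [0, 0, 0], "turn": [0, 0, 0]}, {"gripper": 0, "xyz": [0, 0, 0], "turn": [0, 0, 0]}])

```text
time_s: 24.58
eef_pos: [459.5, 62.1, 223.4]
eef_rot: [[-0.002, -0.054, 0.999], [-0.001, 0.999, 0.054], [-1.0, -0.001, -0.002]]
ft_force: [0.3, -0.6, -1.2]
gripper_width: 0.001
```

Run:
```python
from h import *
to([460.5,63.5,80]);a=cams.capture('scene');cv2.imwrite('pics/end.png',a)
```

```text
t 24.57 pos [459.5  62.1 223.4] F [ 0.3 -0.6 -1.2] w 0.001 shift [143.4   1.4   1.3] yaw z 3.1 xaxis [-0.002 -0.001 -1.   ] q [  7.  32. -31. 117.  27.  37. -39.]
```

View pics/end.png

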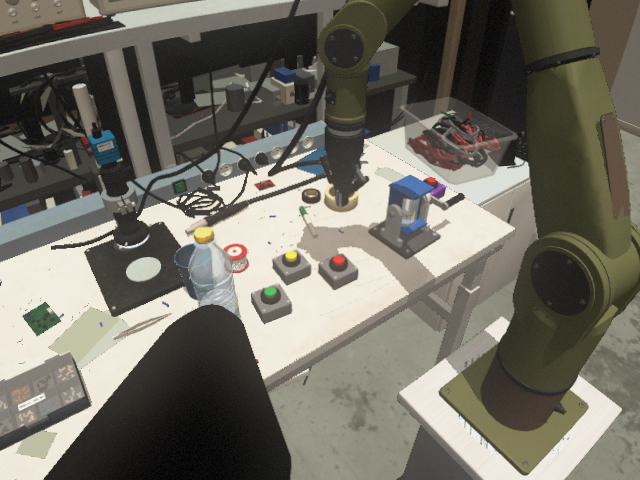

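The jar is upright at (408,200), the keys are up and the bystanders are where they were. I hand in.

```bash
python3 -c "
from rig import order
print(order.hand_in())"
```

```text
the job is handed in; nothing more can be done
None
```

I wound the crank over to the upside-down stop, pressed the green key, wound back to the upright stop and pressed the red key on its grey box. I handed in at about 25 s; no verdict is reported at hand-in.

- **Cradle:** the camera showed the jar upside down on its lid after the first half turn, and upright in the cradle after the second. At each stop the handle was back at its end height, pushing back with about 20 N.
- **Keys:** both bottomed out at the same height, so I take both as fully pressed, though their travel was only inferred from force and height. The red press peaked at 21 N. The green press reached 44 N on the fingertips, more than was needed. The 40 N limit is stated for the arm and the gripper's body, and I had no separate reading of which part took that load.
- **Final picture:** the jar is upright, all three keys look up, the bystanders in view are where they were, and the robot is clear. The cutter is hidden in that view, so I did not check it, but the arm was never near it at bench height.

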